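# Fit the double lid to the free tin and lift off its outer cover

## Robot

A 6-joint arm with a two-finger parallel gripper is mounted at the origin on the work surface. World frame = base frame: x ahead of the robot, y to its left, z up, the work surface at z = 0. Lengths are in mm, angles in rad, forces in N, time in s.
With the tool pointing down it reaches from about 325 to 875 mm from the base axis. Payload 4.4 kg.
Tool frame: the origin (TCP) lies midway between the tips of the shut fingers; the grasp point (between the pads) lies 19 mm behind it; z points along the fingers, y is the line along which they close (so a half turn about z gives the same grasp; the last joint's range is limited). The gripper opens to 85 mm and grips with 20 to 120 N. Pads are 22 mm wide; open, the fingers measure 114 mm over their backs; the gripper's body (76 mm by 85 mm) begins 54 mm behind the grasp point. The pads swing forward as they close: fully open they stand 13 mm farther back than shut.
Start: joints at [-1.429, 0.207, 1.542, -0, 1.393, -0.15], TCP at [165.952, -550.534, 231.282] pointing down, gripper open.
Joint ranges: [-2.73, 2.73], [-0.86, 2.22], [0.23, 2.46], [-1.11, 4.25], [0.08, 2.63], [-2.82, 2.82]. Speed limits (rad/s): [2.79, 2.79, 3.14, 3.14, 3.14, 3.14].

## Interface

Orientations are given as a unit quaternion [x, y, z, w].
In Python, from workcell import * gives the robot as it stands. The module is installed in compiled form; this text tells all that it offers.
- The arm moves only by the tool carry_out, never from a script. Its argument "commands" is a list of rows, each an object of numbers: "gripper": the opening, from 0 (shut) to 1 (fully open); "tx", "ty", "tz": the shift along the tool's x, y, z in units of 25 mm (1.0 is 25 mm); "yaw": the turn about the tool's z in degrees. A call has 1 to 12 rows; each row shifts and turns the commanded pose from where the row before left it, along the tool's axes as they then stand; what a row does not reach is not made up. A row lasts 1/8 s, in which the tool goes at most 62.5 mm and 10.7 degrees, less where a joint would pass 70% of its speed; a pose out of reach is approached as far as the arm can. A call is refused whole if a number of a shift passes 1 or a number of a turn 10.7, either way. A call with a gripper value outside its range is refused whole. The fingers move at their own pace and stop on an object; "squeeze" is the grip in N (left out, the last holds). Time passes only in rows, so rows that do not move let the fingers close. It gives the time, the measured TCP pose, the force, the opening and the grip force at its end, in the units of the state.
- get_state(): the state, without advancing time (a new reading comes with each control period).
- capture(name): name is "scene" or "top" or "wrist"; returns a dict with "image" (400x640x3 uint8, red, green, blue), "camera_matrix" (3x3 intrinsics, pixels), "extrinsics" (4x4, takes a point from world to camera coordinates). Camera axes: x right, y down, z forward; pixel columns grow to the right and rows downward; lengths in mm; the calibration is good to about 2 mm. The wrist camera is an equidistant fisheye: a pixel r from the principal point sees the ray r / f radians off the axis. A picture is of the moment at which its call begins. There is no depth.
- hand_in(): hands the job in; it is judged then, once.
The state is a dict: "time_s": time; "joints": joint angles; "qvel": joint speeds; "effort": joint torques, N m; "tcp_pos": TCP position; "orientation": TCP orientation; "force": force on the tool from outside, world axes, zero at the start; "moment": the same for the moment, N m; "grip_width": finger opening in mm; "gripper_force": force on a finger pad.
Only numpy, scipy, OpenCV 4.12 (cv2) and the standard library are available. Lean on these libraries where they do the work, as an engineer would, in place of code of your own. Each camera call takes 0.05 s, during which the arm holds its last target. There are 200 camera calls.

## Task

Pick up the nested lids (white sifter insert with the steel cover lying on it) together and lower them onto the free tin, the one without the pasta stamp in it, until the insert is fully seated in the mouth, and let go. Then take the cover by its wooden bar and lift it alone, level and straight up, about 8 cm clear of the insert, which must stay seated and undisturbed in the tin; finish while still holding the cover there above the tin. Do not separate or drop the lids on the way, and leave the tins, the stamp and everything else where they stand.

Things in the scene. Friction and masses are not known exactly. Their poses are not given: they have to be found in the camera images.
- tin_a: One of two equal open steel tins, 76 long (own x) x 52 wide (y) x 85 high, walls 2.5, mouth 71 x 47, loose, about 0.5 kg, upright; the stamp stands in one of them, and which one changes. Long side at most 30 deg from world x. Origin: centre of underside. A seated insert has its origin 76 above it, long sides parallel (either way round). Sizes in mm.
- tin_b: One of two equal open steel tins, 76 long (own x) x 52 wide (y) x 85 high, walls 2.5, mouth 71 x 47, loose, about 0.5 kg, upright; the stamp stands in one of them, and which one changes. Long side at most 30 deg from world x. Origin: centre of underside. A seated insert has its origin 76 above it, long sides parallel (either way round). Sizes in mm.
- insert: White sifter insert (inner lid), about 0.12 kg, at the start standing on the table under the cover. Going up: plug 67 x 43 for the tin's mouth, z 0 to 9 (63 x 39 up to 4); band 82 long (own x) x 58 wide (y), z 9 to 23, rests on the tin's rim; neck 68 x 44, z 23 to 33, inside the cover. Long side within 30 deg of world x. Origin: centre of underside. Sizes in mm.
- insert_band (a point): Centre of the insert's band, 16 above the insert's origin; the band stands out 2.5 beyond the cover all round, so gripped across its 58 width it carries the cover along untouched. Sizes in mm.
- cover: Steel cover (outer lid), about 0.09 kg, lying loose over the insert's neck with 2 play: 77 long (own x) x 53 wide (y) x 15 tall, with a dark wooden bar on top, 40 long (x) x 12 wide (y) x 22 high. Origin: centre of the skirt's lower edge, 23 above the insert's origin when nested. Lifted by its bar it comes off alone. Sizes in mm.
- cover_grip (a point): Centre of the wooden grip bar, 26 above the cover's origin (11 above the cover's flat top). Sizes in mm.
- stamp: Turned wooden pasta stamp, 127 tall, foot 36 diameter, standing upright in one of the two tins with its handle out of the mouth; origin: centre of its foot. Sizes in mm.
- cutter: Bystander, to be left alone: ring-shaped steel pastry cutter standing on the table, 44 diameter, 35 high; origin: centre of underside. Sizes in mm.
- spice_can: Bystander, to be left alone: round closed can, 42 diameter, 62 high, standing; origin: centre of underside. Sizes in mm.
- scraper: Bystander, to be left alone: dough scraper lying flat, steel blade and dark wooden edge, about 95 x 130, 16 high; origin: under the blade's centre. Sizes in mm.
- rolling_pin: Bystander, to be left alone: small rolling pin lying crosswise, 38 diameter, 300 long; origin: on the table under its middle. Sizes in mm.
- tomato_jar: Bystander, to be left alone: glass jar, 72 diameter, 110 high; origin: centre of underside. Sizes in mm.
- copper_bowl: Bystander, to be left alone: copper bowl, 120 diameter, 45 high; origin: centre of underside. Sizes in mm.
There are look-alikes about, which are no part of the job. What is shaped like the cover but orange or purple is not meant.

How it is judged:
By the outcome, as a careful person would: the job done as asked, in the order asked, and still so for the second after the job is handed in, while the arm keeps its last pose, push and grip.
It also fails if it takes over 58 s, if anything falls off the work surface, if the arm or the gripper's body presses on something with over 40 N, if the wrist force passes 120 N, or if a joint passes its speed limit or range.

## Working session

There is one attempt and no reset: what is moved stays moved. The work goes in short steps, Python scripts to look and compute and a tool call to move; the robot and the scene stay as the last step left them, time stands still between calls to the robot, and variables do not carry over. Pictures are saved under pics/ and viewed, at most 10 in all, crops included, and the job is handed in when it is done.

Besides the shell and the picture viewer there is one more tool, called after "Request:" by a JSON object that holds its "name" and its "arguments". carry_out: Moves the arm, as the interface text tells. Its arguments: {"type":"object","properties":{"commands":{"type":"array"},"squeeze":{"type":"number"}},"required":["commands"]}

```bash
mkdir -p pics
python3 - <<'E'
from workcell import *
import cv2,json,numpy as np
s=get_state();print({k:np.round(v,3).tolist() for k,v in s.items()})
for n in("scene","top"):
    c=capture(n);cv2.imwrite(f"pics/{n}0.png",c["image"][:,:,::-1]);np.savez(f"{n}0.npz",**c)
    print(c["camera_matrix"],c["extrinsics"])
E
```

```text
{'time_s': 0.0, 'joints': [-1.429, 0.207, 1.543, 0.0, 1.394, -0.15], 'qvel': [0.001, -0.001, 0.0, 0.002, 0.001, 0.001], 'effort': [0.002, -38.303, -29.159, -0.0, 0.01, 0.0], 'tcp_pos': [165.837, -549.765, 230.106], 'orientation': [0.989, 0.146, 0.0, -0.001], 'force': [0.31, -0.59, -0.279], 'moment': [0.015, 0.034, -0.023], 'gripper_force': 0.0, 'grip_width': 85.616}
[[400.72306286   0.         320.99124972]
 [  0.         400.72306286 204.10836123]
 [  0.           0.           1.        ]] [[ 3.61229757e-01  9.32346945e-01  1.55639729e-02 -2.35664640e+02]
 [ 5.37727832e-01 -1.94643742e-01 -8.20342973e-01 -2.53244728e+02]
 [-7.61814835e-01  3.04701474e-01 -5.71660012e-01  1.54989364e+03]
 [ 0.00000000e+00  0.00000000e+00  0.00000000e+00  1.00000000e+00]]
[[482.5663253    0.         318.28099231]
 [  0.         482.5663253  192.16955593]
 [  0.           0.           1.        ]] [[ 2.59075188e-02 -9.99363783e-01  2.45118089e-02 -2.78391190e+01]
 [-9.89496058e-01 -2.91246807e-02 -1.41595563e-01  5.93466991e+02]
 [ 1.42219376e-01 -2.05859486e-02 -9.89621073e-01  1.02641023e+03]
 [ 0.00000000e+00  0.00000000e+00  0.00000000e+00  1.00000000e+00]]
```

View pics/scene0.png

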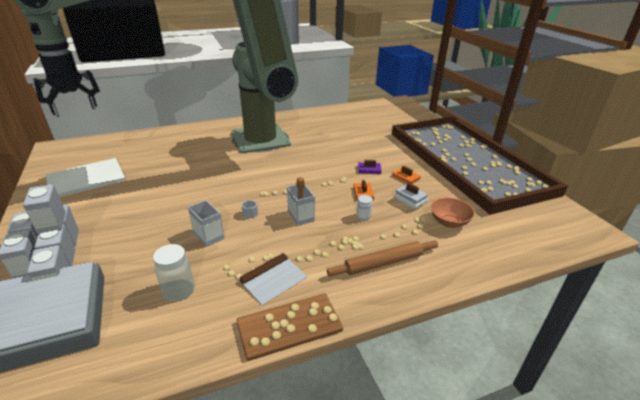

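View pics/top0.png

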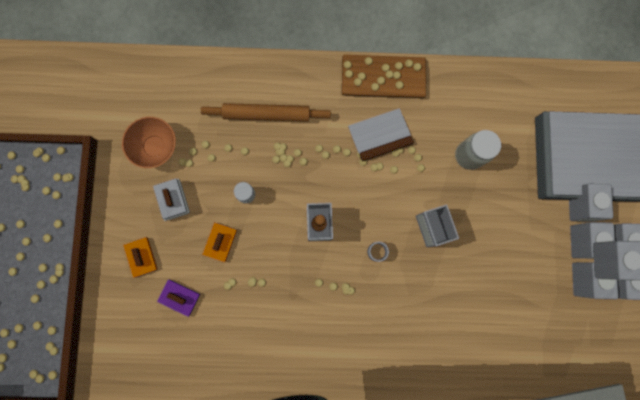

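The scene view shows the stamp tin at (300,205) and the empty tin at (206,222). In the top view, four things are shaped like the cover: steel on white (172,199), orange (139,257) and (220,243), and purple (178,297). Only the steel one with a white band under it fits the description. The free tin is at top (440,226), since the stamp's handle shows in the one at (320,222). I'll confirm this in an enlarged crop.

Run:
```python
import cv2,numpy as np
t=cv2.imread("pics/top0.png")
a=cv2.resize(t[170:230,140:204],None,fx=6.25,fy=6.25,interpolation=cv2.INTER_CUBIC)
b=cv2.resize(t[195:255,408:472],None,fx=6.25,fy=6.25,interpolation=cv2.INTER_CUBIC)
cv2.imwrite("pics/crop0.png",np.hstack([a,b]))
```

```text
(no output)
```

View pics/crop0.png

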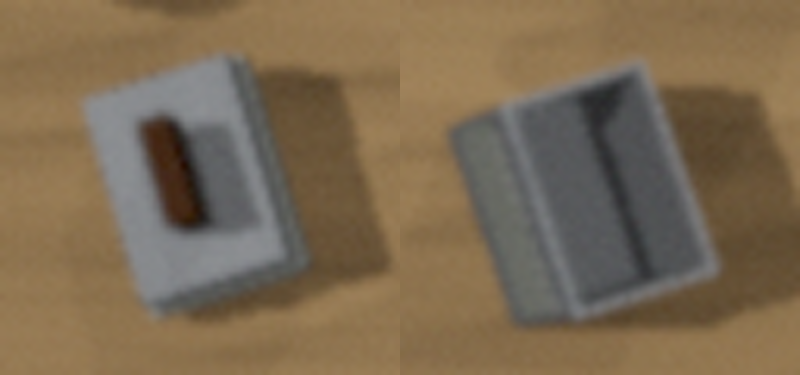

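The crop confirms it: a steel cover with a dark bar lies on the white/grey band, and the tin is empty. Cover top corners are at about (85,102), (232,55), (285,265), (150,312) in the crop. Tin rim corners are at (508,107), (643,65), (716,270), (578,315).

```bash
cat > h.py <<'E'
import numpy as np
from scipy.optimize import least_squares
def proj(P,c):
    E=c["extrinsics"];K=c["camera_matrix"];q=P@E[:3,:3].T+E[:3,3];q=q@K.T;return q[:,:2]/q[:,2:]
def fit(uv,L,W,z,c,x0):
    # corners order: far(+x) left(+y), far right, near right, near left
    b=np.array([[L,W],[L,-W],[-L,-W],[-L,W]])/2
    def f(p):
        C,S=np.cos(p[2]),np.sin(p[2]);w=b@np.array([[C,S],[-S,C]])+p[:2]
        return (proj(np.c_[w,np.full(4,z)],c)-uv).ravel()
    r=least_squares(f,x0,x_scale=[1,1,.01]);return r.x[:2].round(1),np.degrees(r.x[2]).round(2),r.fun.round(2)
def ray(uv,z,c):
    K,E=c["camera_matrix"],c["extrinsics"];d=E[:3,:3].T@np.linalg.solve(K,[*uv,1]);o=-E[:3,:3].T@E[:3,3]
    return (o+d*(z-o[2])/d[2])[:2].round(1)
E
python3 - <<'E'
from h import *
c=np.load("top0.npz")
s=lambda p,o:(np.array(p)+.5)/6.25-.5+o
print(fit(s([[85,102],[232,55],[285,265],[150,312]],[140,170]),77,53,38,c,[500,300,.2]))
print(fit(s([[108,107],[243,65],[316,270],[178,315]],[408,195]),76,52,85,c,[500,-200,.2]))
print(ray(s([143+10,120],[140,170]),60,c),ray(s([180,222],[140,170]),60,c))
for n,uv in dict(cutter=(378,252),can=(244,192),stampcap=(320,222),bowl=(150,143)).items(): print(n,ray(uv,40,c))
E
```

```text
(array([570.1, 315.6]), np.float64(19.62), array([ 0.1 ,  0.19, -0.17,  0.44,  0.95, -0.28, -0.88, -0.35]))
(array([ 525.8, -273.2]), np.float64(18.86), array([-0.87, -0.37,  0.44, -0.84,  0.72,  0.5 , -0.29,  0.67]))
[589.1 322.8] [553.9 311.1]
cutter [ 466.  -145.6]
can [589.9 152.9]
stampcap [528.2 -17. ]
bowl [694.2 367.3]
```

```bash
cat >> h.py <<'E'
def psi(s):
    from scipy.spatial.transform import Rotation as R
    return R.from_quat(s["orientation"]).as_matrix()
def go(x,y,z,yawdeg):
    from workcell import get_state
    s=get_state();M=psi(s);cur=np.degrees(np.arctan2(M[1,0],M[0,0]));d=(np.array([x,y,z])-s["tcp_pos"])
    print("t",round(s["time_s"],2),"yaw now",cur.round(2),"yaw cmd",round(cur-yawdeg,2),"shift units (current axes)",(M.T@d/25).round(2),
      "tilt",(M[:2,2]*57.3).round(2),"F",np.round(s["force"],1),"w",np.round(s["grip_width"],1),"gf",np.round(s["gripper_force"],1),"tcp",np.round(s["tcp_pos"],1))
E
python3 - <<'E'
from h import *
go(570,316,230,19.3)
E
```

```text
t 0.1 yaw now 16.77 yaw cmd -2.53 shift units (current axes) [ 25.47 -28.49   0.08] tilt [-0.02  0.12] F [ 1.4  0.3 -0.3] w 85.6 gf 0.0 tcp [ 165.9 -549.8  230.2]
```

Request:
{"name": "carry_out", "arguments": {"commands": [{"tx":0.85,"ty":-0.95,"gripper":1},{"tx":0.85,"ty":-0.95},{"tx":0.85,"ty":-0.95},{"tx":0.85,"ty":-0.95},{"tx":0.85,"ty":-0.95},{"tx":0.85,"ty":-0.95},{"tx":0.85,"ty":-0.95},{"tx":0.85,"ty":-0.95},{"tx":0.85,"ty":-0.95},{"tx":0.85,"ty":-0.95},{"tx":0.85,"ty":-0.95},{"tx":0.85,"ty":-0.95}]}}

```text
validation failed for argument at $.co...
```

Request:
{"name": "carry_out", "arguments": {"commands": [{"tx":0.85,"ty":-0.95,"gripper":1},{"tx":0.85,"ty":-0.95},{"tx":0.85,"ty":-0.95},{"tx":0.85,"ty":-0.95},{"tx":0.85,"ty":-0.95},{"tx":0.85,"ty":-0.95},{"tx":0.85,"ty":-0.95},{"tx":0.85,"ty":-0.95},{"tx":0.85,"ty":-0.95},{"tx":0.85,"ty":-0.95},{"tx":0.85,"ty":-0.95},{"tx":0.85,"ty":-0.95}]}}

```text
validation failed for argument at $.co...
```

Request:
{"name": "carry_out", "arguments": {"commands": [{"tx":0.85,"ty":-0.95,"gripper":1},{"tx":0.85,"ty":-0.95},{"tx":0.85,"ty":-0.95},{"tx":0.85,"ty":-0.95},{"tx":0.85,"ty":-0.95},{"tx":0.8,"ty":-0.95},{"yaw":-2.5},{"tz":0}]}}

```text
validation failed for argument at $.co...
```

Run:
```python
from h import *
from workcell import *
import cv2
go(570,316,150,19.3)
c=capture("wrist");np.savez("w0.npz",**c);print(c["camera_matrix"],c["extrinsics"].round(3))
cv2.imwrite("pics/w0.png",c["image"][:,:,::-1])
```

```text
t 0.1 yaw now 16.77 yaw cmd -2.53 shift units (current axes) [ 25.47 -28.49   3.28] tilt [-0.02  0.12] F [ 1.4  0.3 -0.3] w 85.6 gf 0.0 tcp [ 165.9 -549.8  230.2]
[[309.70691629   0.         316.48464815]
 [  0.         309.70691629 201.03912379]
 [  0.           0.           1.        ]] [[ 2.88000e-01 -9.58000e-01 -2.00000e-03 -5.73291e+02]
 [-9.14000e-01 -2.75000e-01  2.98000e-01 -3.78560e+01]
 [-2.86000e-01 -8.40000e-02 -9.54000e-01  3.79411e+02]
 [ 0.00000e+00  0.00000e+00  0.00000e+00  1.00000e+00]]
```

View pics/w0.png

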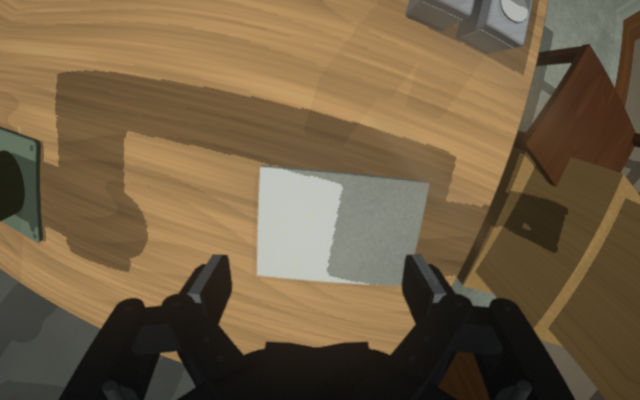

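The moves were refused, so this picture only shows the start pose (fingers open over a card). Each row probably needs all five keys.

Request:
{"name": "carry_out", "arguments": {"commands": [{"gripper":1,"tx":0.85,"ty":-0.95,"tz":0,"yaw":0},{"gripper":1,"tx":0.85,"ty":-0.95,"tz":0,"yaw":0},{"gripper":1,"tx":0.85,"ty":-0.95,"tz":0,"yaw":0},{"gripper":1,"tx":0.85,"ty":-0.95,"tz":0,"yaw":0},{"gripper":1,"tx":0.85,"ty":-0.95,"tz":0,"yaw":0},{"gripper":1,"tx":0.85,"ty":-0.95,"tz":0,"yaw":0},{"gripper":1,"tx":0.85,"ty":-0.95,"tz":0,"yaw":0},{"gripper":1,"tx":0.85,"ty":-0.95,"tz":0,"yaw":0},{"gripper":1,"tx":0.85,"ty":-0.95,"tz":0,"yaw":0},{"gripper":1,"tx":0.85,"ty":-0.95,"tz":0,"yaw":0},{"gripper":1,"tx":0.85,"ty":-0.95,"tz":0,"yaw":0},{"gripper":1,"tx":0.85,"ty":-0.95,"tz":0,"yaw":0}]}}

```text
time_s: 1.65
tcp_pos: [328.0, -202.9, 231.1]
orientation: [0.989, 0.146, -0.0, -0.0]
force: [1.1, -0.5, -0.2]
grip_width: 85.1
gripper_force: 0.0
```

Request:
{"name": "carry_out", "arguments": {"commands": [{"gripper":1,"tx":0.85,"ty":-0.95,"tz":0,"yaw":0},{"gripper":1,"tx":0.85,"ty":-0.95,"tz":0,"yaw":0},{"gripper":1,"tx":0.85,"ty":-0.95,"tz":0,"yaw":0},{"gripper":1,"tx":0.85,"ty":-0.95,"tz":0,"yaw":0},{"gripper":1,"tx":0.85,"ty":-0.95,"tz":0,"yaw":0},{"gripper":1,"tx":0.85,"ty":-0.95,"tz":0,"yaw":0},{"gripper":1,"tx":0.85,"ty":-0.95,"tz":0,"yaw":0},{"gripper":1,"tx":0.85,"ty":-0.95,"tz":0,"yaw":0},{"gripper":1,"tx":0.85,"ty":-0.95,"tz":0,"yaw":0},{"gripper":1,"tx":0.85,"ty":-0.95,"tz":0,"yaw":0},{"gripper":1,"tx":0.85,"ty":-0.95,"tz":0,"yaw":0},{"gripper":1,"tx":0.85,"ty":-0.95,"tz":0,"yaw":0}]}}

```text
time_s: 3.15
tcp_pos: [489.8, 143.4, 230.9]
orientation: [0.989, 0.146, -0.0, 0.0]
force: [-0.2, -0.3, 0.7]
grip_width: 85.2
gripper_force: 0.0
```

Request:
{"name": "carry_out", "arguments": {"commands": [{"gripper":1,"tx":0.85,"ty":-0.95,"tz":0,"yaw":0},{"gripper":1,"tx":0.85,"ty":-0.95,"tz":0,"yaw":0},{"gripper":1,"tx":0.85,"ty":-0.95,"tz":0,"yaw":0},{"gripper":1,"tx":0.85,"ty":-0.95,"tz":0,"yaw":0},{"gripper":1,"tx":0.85,"ty":-0.95,"tz":0,"yaw":0},{"gripper":1,"tx":0.8,"ty":-0.95,"tz":0,"yaw":0},{"gripper":1,"tx":0,"ty":0,"tz":0.4,"yaw":-2.5},{"gripper":1,"tx":0,"ty":0,"tz":0,"yaw":0}]}}

```text
time_s: 4.15
tcp_pos: [568.5, 315.2, 219.4]
orientation: [0.986, 0.167, -0.002, 0.0]
force: [0.9, 0.3, 0.3]
grip_width: 85.6
gripper_force: 0.0
```

Run:
```python
from h import *
from workcell import *
import cv2
go(570,316,150,19.3)
c=capture("wrist");np.savez("w1.npz",**c)
cv2.imwrite("pics/w1.png",cv2.resize(c["image"][100:400,140:540,::-1],None,fx=2,fy=2,interpolation=cv2.INTER_CUBIC))
```

```text
t 4.15 yaw now 19.28 yaw cmd -0.02 shift units (current axes) [ 0.08 -0.01  2.78] tilt [-0.19 -0.08] F [0.9 0.3 0.3] w 85.6 gf 0.0 tcp [568.5 315.2 219.4]
```

View pics/w1.png

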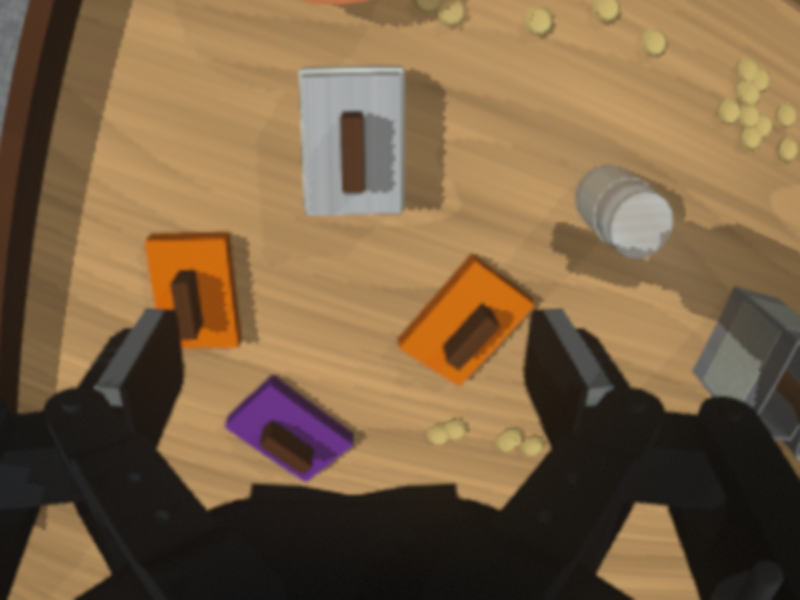

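The wrist picture shows the steel/white pair aligned with the tool. Cover top corners are at (302,74), (402,73), (402,213), (306,215) in the 2x crop, and bar ends at (352,113) and (354,191).

```bash
cat >> h.py <<'E'
def projf(P,c):
    E=c["extrinsics"];K=c["camera_matrix"];q=P@E[:3,:3].T+E[:3,3];r=np.hypot(q[:,0],q[:,1]);th=np.arctan2(r,q[:,2])
    return K[:2,2]+K[0,0]*th[:,None]*q[:,:2]/r[:,None]
def fitf(*a):
    global proj
    p=proj;proj=projf;r=fit(*a);proj=p;return r
def rayf(uv,z,c):
    K,E=c["camera_matrix"],c["extrinsics"];v=(np.array(uv)-K[:2,2])/K[0,0];t=np.hypot(*v)
    d=E[:3,:3].T@np.r_[v/t*np.sin(t),np.cos(t)];o=-E[:3,:3].T@E[:3,3];return (o+d*(z-o[2])/d[2])[:2].round(1)
E
python3 - <<'E'
from h import *
c=np.load("w1.npz")
uv=(np.array([[302,74],[402,73],[402,213],[306,215]])+.5)/2-.5+[140,100]
print(fitf(uv,77,53,38,c,[570,316,.33]))
for p in ([352,113],[354,191]): print(rayf((np.array(p)+.5)/2-.5+[140,100],60,c))
go(570,316,30,19.3)
E
```

```text
(array([574.4, 318.1]), np.float64(20.03), array([-0.39,  0.25,  0.36,  0.02,  0.01,  0.02,  0.02, -0.32]))
[594.2 325.5]
[556.7 311.4]
t 4.2 yaw now 19.24 yaw cmd -0.06 shift units (current axes) [ 0.07 -0.02  7.61] tilt [-0.12 -0.05] F [-0.4 -0.5 -0.1] w 85.8 gf 0.0 tcp [568.8 315.1 220.2]
```

Request:
{"name": "carry_out", "arguments": {"commands": [{"gripper":1,"tx":0.21,"ty":-0.04,"tz":0.9,"yaw":-0.6},{"gripper":1,"tx":0,"ty":0,"tz":1,"yaw":0},{"gripper":1,"tx":0,"ty":0,"tz":1,"yaw":0},{"gripper":1,"tx":0,"ty":0,"tz":1,"yaw":0},{"gripper":1,"tx":0,"ty":0,"tz":1,"yaw":0},{"gripper":1,"tx":0,"ty":0,"tz":1,"yaw":0},{"gripper":1,"tx":0,"ty":0,"tz":0.8,"yaw":0},{"gripper":1,"tx":0,"ty":0,"tz":0.8,"yaw":0},{"gripper":1,"tx":0,"ty":0,"tz":0.7,"yaw":0},{"gripper":1,"tx":0,"ty":0,"tz":0.4,"yaw":0},{"gripper":1,"tx":0,"ty":0,"tz":0,"yaw":0},{"gripper":1,"tx":0,"ty":0,"tz":0,"yaw":0}]}}

```text
time_s: 5.7
tcp_pos: [574.9, 318.3, 7.2]
orientation: [0.985, 0.173, 0.001, -0.0]
force: [0.3, 0.6, -0.3]
grip_width: 85.3
gripper_force: 0.0
```

Run:
```python
from h import *
from workcell import *
import cv2
go(573.5,317.7,0,19.8)
c=capture("wrist");np.savez("w2.npz",**c)
cv2.imwrite("pics/w2.png",cv2.resize(c["image"][100:400,140:540,::-1],None,fx=2,fy=2,interpolation=cv2.INTER_CUBIC))
```

```text
t 5.7 yaw now 19.88 yaw cmd 0.08 shift units (current axes) [-0.06  0.    0.29] tilt [0.09 0.04] F [ 0.3  0.6 -0.3] w 85.3 gf 0.0 tcp [574.9 318.3   7.2]
```

View pics/w2.png

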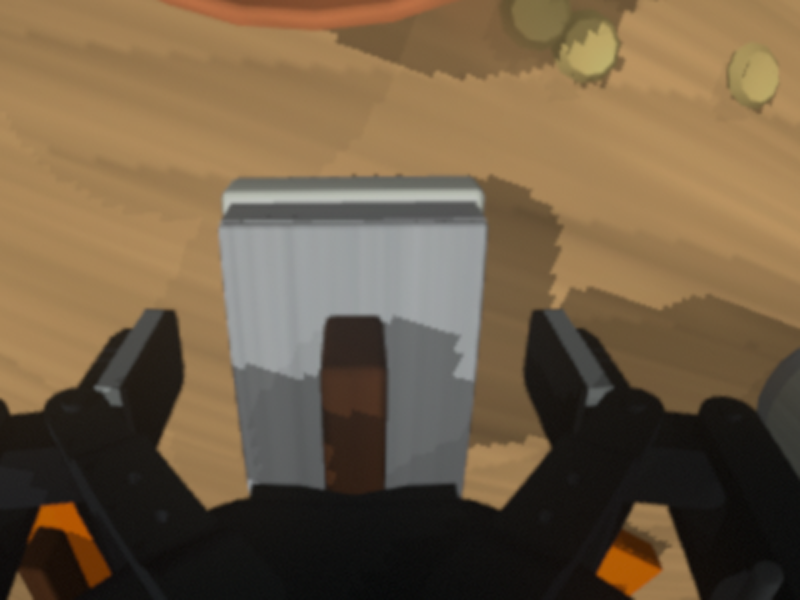

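Fingers straddle the band evenly: the lid's midline is at column 354, and so is the finger midpoint. I'll lower a little more and close.

Request:
{"name": "carry_out", "arguments": {"commands": [{"gripper":1,"tx":0,"ty":0,"tz":0.2,"yaw":0},{"gripper":1,"tx":0,"ty":0,"tz":0,"yaw":0},{"gripper":0.5,"tx":0,"ty":0,"tz":0,"yaw":0},{"gripper":0.5,"tx":0,"ty":0,"tz":0,"yaw":0},{"gripper":0.4,"tx":0,"ty":0,"tz":0,"yaw":0},{"gripper":0.3,"tx":0,"ty":0,"tz":0,"yaw":0},{"gripper":0.3,"tx":0,"ty":0,"tz":0,"yaw":0},{"gripper":0.3,"tx":0,"ty":0,"tz":0,"yaw":0}], "squeeze": 40}}

```text
time_s: 6.75
tcp_pos: [574.4, 318.1, 1.6]
orientation: [0.985, 0.173, 0.0, -0.0]
force: [0.1, 0.4, 2.3]
grip_width: 57.1
gripper_force: 45.0
```

Run:
```python
from h import *
go(574,318,100,19.8)
c=np.load("w2.npz")
print(rayf((np.array([354,222])+.5)/2-.5+[140,100],38,c), "expected far edge mid minus 38.5 along 19.8")
```

```text
t 6.75 yaw now 19.88 yaw cmd 0.08 shift units (current axes) [-0.01 -0.   -3.94] tilt [0.04 0.01] F [0.1 0.4 2.3] w 57.1 gf 45.0 tcp [574.4 318.1   1.6]
[610.1 331.6] expected far edge mid minus 38.5 along 19.8
```

The grip holds at 57 mm and the tool is centred on the lids to about 0.5 mm. Next I lift and carry.

Request:
{"name": "carry_out", "arguments": {"commands": [{"gripper":0.3,"tx":0,"ty":0,"tz":-0.2,"yaw":0},{"gripper":0.3,"tx":0,"ty":0,"tz":-0.5,"yaw":0},{"gripper":0.3,"tx":0,"ty":0,"tz":-0.9,"yaw":0},{"gripper":0.3,"tx":0,"ty":0,"tz":-1,"yaw":0},{"gripper":0.3,"tx":0,"ty":0,"tz":-1,"yaw":0},{"gripper":0.3,"tx":0,"ty":0,"tz":-1,"yaw":0},{"gripper":0.3,"tx":0,"ty":0,"tz":-1,"yaw":0},{"gripper":0.3,"tx":-0.1,"ty":0.2,"tz":-1,"yaw":0},{"gripper":0.3,"tx":-0.2,"ty":0.4,"tz":-1,"yaw":0},{"gripper":0.3,"tx":-0.3,"ty":0.6,"tz":-1,"yaw":0},{"gripper":0.3,"tx":-0.4,"ty":0.8,"tz":-0.6,"yaw":0},{"gripper":0.3,"tx":-0.5,"ty":0.9,"tz":-0.3,"yaw":0}]}}

```text
time_s: 8.25
tcp_pos: [563.8, 236.0, 241.1]
orientation: [0.985, 0.173, 0.001, -0.0]
force: [0.7, -0.2, -1.9]
grip_width: 57.2
gripper_force: 44.6
```

Request:
{"name": "carry_out", "arguments": {"commands": [{"gripper":0.3,"tx":-0.5,"ty":0.9,"tz":0,"yaw":0},{"gripper":0.3,"tx":-0.5,"ty":0.9,"tz":0,"yaw":0},{"gripper":0.3,"tx":-0.5,"ty":0.9,"tz":0,"yaw":0},{"gripper":0.3,"tx":-0.5,"ty":0.9,"tz":0,"yaw":0},{"gripper":0.3,"tx":-0.5,"ty":0.9,"tz":0,"yaw":0},{"gripper":0.3,"tx":-0.5,"ty":0.9,"tz":0,"yaw":0},{"gripper":0.3,"tx":-0.5,"ty":0.9,"tz":0,"yaw":0},{"gripper":0.3,"tx":-0.5,"ty":0.9,"tz":0,"yaw":0},{"gripper":0.3,"tx":-0.5,"ty":0.9,"tz":0,"yaw":0},{"gripper":0.3,"tx":-0.5,"ty":0.9,"tz":0,"yaw":0},{"gripper":0.3,"tx":-0.5,"ty":0.9,"tz":0,"yaw":0},{"gripper":0.3,"tx":-0.5,"ty":0.9,"tz":0,"yaw":0}]}}

```text
time_s: 9.75
tcp_pos: [513.3, -69.1, 239.3]
orientation: [0.985, 0.172, 0.0, 0.0]
force: [0.1, 0.4, -3.2]
grip_width: 57.4
gripper_force: 44.6
```

Request:
{"name": "carry_out", "arguments": {"commands": [{"gripper":0.3,"tx":-0.5,"ty":0.9,"tz":0,"yaw":0},{"gripper":0.3,"tx":-0.5,"ty":0.9,"tz":0,"yaw":0},{"gripper":0.3,"tx":-0.5,"ty":0.9,"tz":0,"yaw":0},{"gripper":0.3,"tx":-0.5,"ty":0.9,"tz":0,"yaw":0},{"gripper":0.3,"tx":-0.5,"ty":0.9,"tz":0,"yaw":0},{"gripper":0.3,"tx":-0.5,"ty":0.9,"tz":0,"yaw":0},{"gripper":0.3,"tx":-0.5,"ty":0.9,"tz":0,"yaw":0},{"gripper":0.3,"tx":-0.5,"ty":0.8,"tz":0,"yaw":0},{"gripper":0.3,"tx":-0.3,"ty":0.5,"tz":0,"yaw":0},{"gripper":0.3,"tx":-0.1,"ty":0.2,"tz":0,"yaw":0},{"gripper":0.3,"tx":0,"ty":0,"tz":0,"yaw":0},{"gripper":0.3,"tx":0,"ty":0,"tz":0,"yaw":0}]}}

```text
time_s: 11.25
tcp_pos: [477.2, -287.9, 238.7]
orientation: [0.985, 0.173, 0.0, -0.0]
force: [-0.2, 1.3, -2.4]
grip_width: 56.9
gripper_force: 44.5
```

Run:
```python
from h import *
from workcell import *
import cv2
go(529.5,-271,200,19)
c=capture("wrist");np.savez("w3.npz",**c)
cv2.imwrite("pics/w3.png",cv2.resize(c["image"][0:300,140:540,::-1],None,fx=2,fy=2,interpolation=cv2.INTER_CUBIC))
```

```text
t 11.25 yaw now 19.92 yaw cmd 0.92 shift units (current axes) [2.2  0.08 1.55] tilt [-0.    0.03] F [-0.2  1.3 -2.4] w 56.9 gf 44.5 tcp [ 477.2 -287.9  238.7]
```

View pics/w3.png

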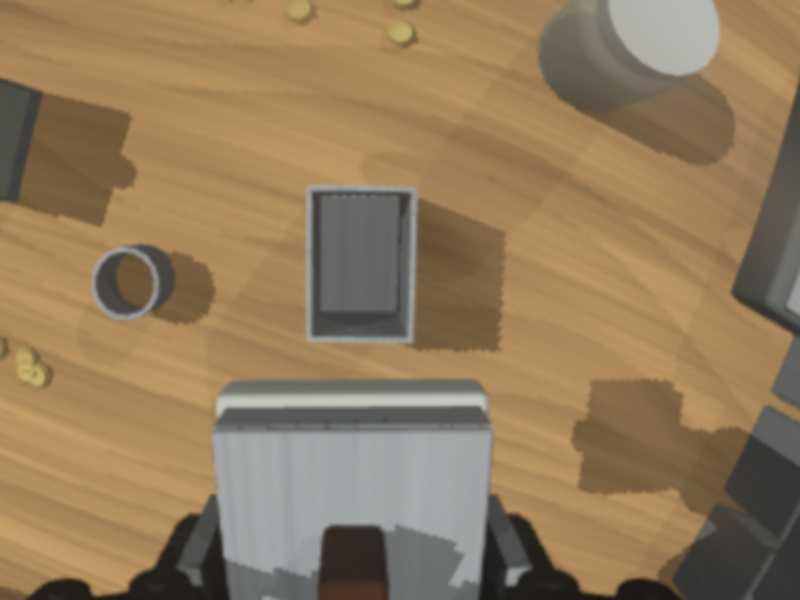

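The lids are held level and nested. The free tin is empty, with rim corners at (306,186), (416,187), (412,342), (306,341) in the 2x crop. The cover's far top edge is at row 430.

Run:
```python
from h import *
c=np.load("w3.npz");s=lambda p:(np.array(p)+.5)/2-.5+[140,0]
print(fitf(s([[306,186],[416,187],[412,342],[306,341]]),76,52,85,c,[529,-271,.33]))
e=rayf(s([353,430]),238.7+36.4,c);a=np.radians(19.9);print("lid centre est",e-38.5*np.array([np.cos(a),np.sin(a)]))
l,r=rayf(s([215,432]),275,c),rayf(s([491,430]),275,c);print("lid yaw",np.degrees(np.arctan2(*(l-r)[::-1]))-90,(l+r)/2)
go(530,-271,180,19.5)
```

```text
(array([ 527.6, -272.3]), np.float64(19.29), array([-0.19, -0.52,  0.12, -0.32,  0.13,  0.47, -0.06,  0.41]))
lid centre est [ 476.59890711 -287.30461268]
lid yaw 20.28027119291835 [ 512.45 -274.35]
t 11.3 yaw now 19.93 yaw cmd 0.43 shift units (current axes) [2.21 0.08 2.35] tilt [-0.    0.02] F [ 0.9  0.8 -3.1] w 57.0 gf 44.5 tcp [ 477.2 -287.9  238.8]
```

Request:
{"name": "carry_out", "arguments": {"commands": [{"gripper":0.3,"tx":0.5,"ty":0.02,"tz":0.3,"yaw":0},{"gripper":0.3,"tx":0.7,"ty":0.03,"tz":0.6,"yaw":0},{"gripper":0.3,"tx":0.6,"ty":0.03,"tz":0.9,"yaw":0},{"gripper":0.3,"tx":0.33,"ty":0.02,"tz":0.9,"yaw":0},{"gripper":0.3,"tx":0,"ty":0,"tz":0.9,"yaw":0.6},{"gripper":0.3,"tx":0,"ty":0,"tz":0.8,"yaw":0},{"gripper":0.3,"tx":0,"ty":0,"tz":0.6,"yaw":0},{"gripper":0.3,"tx":0,"ty":0,"tz":0.3,"yaw":0},{"gripper":0.3,"tx":0,"ty":0,"tz":0,"yaw":0},{"gripper":0.3,"tx":0,"ty":0,"tz":0,"yaw":0}]}}

```text
time_s: 12.55
tcp_pos: [528.7, -273.4, 107.2]
orientation: [0.986, 0.167, 0.001, 0.001]
force: [0.6, -0.3, -1.8]
grip_width: 57.2
gripper_force: 44.5
```

Run:
```python
from h import *
from workcell import *
import cv2
go(527.9,-272.4,88,19.3)
c=capture("wrist");t=capture("top");s=capture("scene")
r=lambda i,f:cv2.resize(i,None,fx=f,fy=f,interpolation=cv2.INTER_CUBIC)
a=r(t["image"][195:255,408:472],6.25);b=r(s["image"][180:240,170:234],6.25)
w=r(c["image"][90:202,153:553],2)[:224,:800]
cv2.imwrite("pics/m4.png",np.vstack([np.hstack([a,b]),w])[:,:,::-1]);np.savez("w4.npz",**c);np.savez("t4.npz",**t)
```

```text
t 12.55 yaw now 19.27 yaw cmd -0.03 shift units (current axes) [-0.02 -0.05  0.77] tilt [ 0.09 -0.06] F [ 0.6 -0.3 -1.8] w 57.2 gf 44.5 tcp [ 528.7 -273.4  107.2]
```

View pics/m4.png

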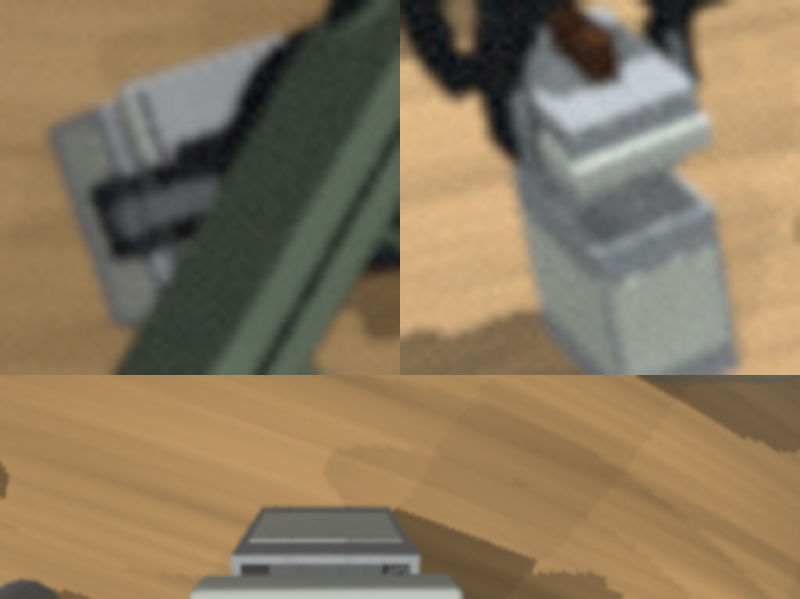

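Scene (right panel): the insert hovers over the mouth with long sides parallel. Wrist panel: rim far edge centre is at column 326 and the band's at 328, so lateral alignment is within 0.5 mm. I'll check along x with the rim's far edge, at row ~556.

Run:
```python
from h import *
c=np.load("w4.npz");s=lambda u,v:((u+.5)/2-.5+153,(v-375+.5)/2-.5+90)
R=np.array([[np.cos(.3368),np.sin(.3368)]])
l,r=np.array(rayf(s(232,557),85,c)),np.array(rayf(s(420,556),85,c));m=(l+r)/2
print("tin",m-38*R[0],np.hypot(*(l-r)))
```

```text
tin [ 527.28495417 -272.85780585] 51.77576653223008
```

Request:
{"name": "carry_out", "arguments": {"commands": [{"gripper":0.3,"tx":-0.03,"ty":-0.03,"tz":0.3,"yaw":0},{"gripper":0.3,"tx":0,"ty":0,"tz":0.3,"yaw":0},{"gripper":0.3,"tx":0,"ty":0,"tz":0.15,"yaw":0},{"gripper":0.3,"tx":0,"ty":0,"tz":0.1,"yaw":0},{"gripper":0.3,"tx":0,"ty":0,"tz":0.08,"yaw":0},{"gripper":0.3,"tx":0,"ty":0,"tz":0,"yaw":0},{"gripper":0.3,"tx":0,"ty":0,"tz":0,"yaw":0}]}}

```text
time_s: 13.58
tcp_pos: [527.2, -272.6, 83.3]
orientation: [0.986, 0.167, 0.0, 0.0]
force: [-0.1, 0.4, -1.9]
grip_width: 57.1
gripper_force: 44.6
```

Bottom is about 3 mm inside the mouth with no contact force, so I continue slowly.

Request:
{"name": "carry_out", "arguments": {"commands": [{"gripper":0.3,"tx":0,"ty":0,"tz":0.06,"yaw":0},{"gripper":0.3,"tx":0,"ty":0,"tz":0.06,"yaw":0},{"gripper":0.3,"tx":0,"ty":0,"tz":0.04,"yaw":0},{"gripper":0.3,"tx":0,"ty":0,"tz":0,"yaw":0},{"gripper":0.3,"tx":0,"ty":0,"tz":0,"yaw":0}]}}

```text
time_s: 14.2
tcp_pos: [527.0, -272.5, 79.0]
orientation: [0.986, 0.167, 0.0, -0.0]
force: [-0.0, 0.8, -2.0]
grip_width: 57.3
gripper_force: 44.6
```

Request:
{"name": "carry_out", "arguments": {"commands": [{"gripper":0.3,"tx":0,"ty":0,"tz":0.04,"yaw":0},{"gripper":0.3,"tx":0,"ty":0,"tz":0.04,"yaw":0},{"gripper":0.3,"tx":0,"ty":0,"tz":0,"yaw":0},{"gripper":0.3,"tx":0,"ty":0,"tz":0,"yaw":0}]}}

```text
time_s: 14.7
tcp_pos: [527.2, -272.5, 77.6]
orientation: [0.986, 0.167, 0.0, 0.0]
force: [-1.8, 1.5, 4.7]
grip_width: 56.9
gripper_force: 45.1
```

Contact came at TCP z 77.6, exactly the predicted seated height. I release, then rise straight up.

Request:
{"name": "carry_out", "arguments": {"commands": [{"gripper":0.75,"tx":0,"ty":0,"tz":0,"yaw":0},{"gripper":0.85,"tx":0,"ty":0,"tz":0,"yaw":0},{"gripper":1,"tx":0,"ty":0,"tz":0,"yaw":0},{"gripper":1,"tx":0,"ty":0,"tz":0,"yaw":0},{"gripper":1,"tx":0,"ty":0,"tz":0,"yaw":0},{"gripper":1,"tx":0,"ty":0,"tz":-0.5,"yaw":0},{"gripper":1,"tx":0,"ty":0,"tz":-1,"yaw":0},{"gripper":1,"tx":0,"ty":0,"tz":-1,"yaw":0},{"gripper":1,"tx":0,"ty":0,"tz":-0.5,"yaw":0},{"gripper":1,"tx":0,"ty":0,"tz":0,"yaw":0},{"gripper":1,"tx":0,"ty":0,"tz":0,"yaw":0}]}}

```text
time_s: 16.08
tcp_pos: [526.4, -272.0, 151.1]
orientation: [0.986, 0.167, -0.001, -0.001]
force: [0.4, -0.1, 0.4]
grip_width: 85.2
gripper_force: 0.0
```

Run:
```python
from h import *
from workcell import *
import cv2
go(527.3,-272.7,118,19.3)
c=capture("wrist");s=capture("scene")
r=lambda i,f:cv2.resize(i,None,fx=f,fy=f,interpolation=cv2.INTER_CUBIC)
b=r(s["image"][170:250,170:234],4)
w=r(c["image"][90:250,213:423],2.5)[:,:]
h=np.zeros((400,256,3),np.uint8);h[:320]=b
cv2.imwrite("pics/m5.png",np.hstack([w,h])[:,:,::-1]);np.savez("w5.npz",**c)
```

```text
t 16.07 yaw now 19.28 yaw cmd -0.02 shift units (current axes) [0.03 0.04 1.32] tilt [-0.09  0.06] F [ 0.4 -0.1  0.4] w 85.2 gf 0.0 tcp [ 526.4 -272.   151.1]
```

View pics/m5.png

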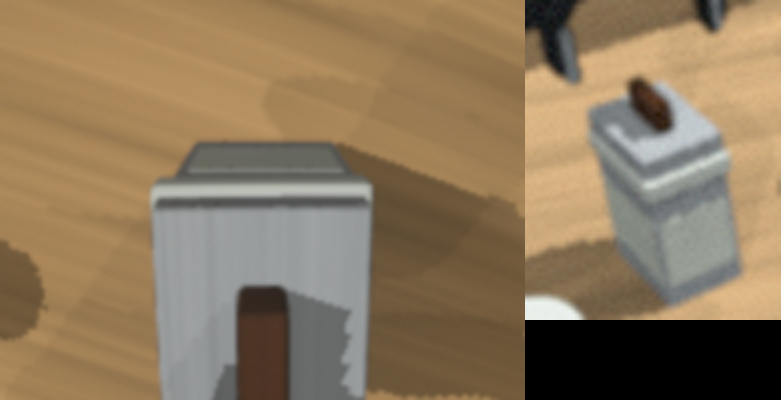

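The insert is seated with its band flush on the rim all round, and the tin hasn't moved. The bar's far top edge is at about row 312, columns 237–289, and the cover's far edge at row 207, columns 153–371.

Run:
```python
from h import *
from workcell import *
c=np.load("w5.npz");s=lambda u,v:((u+.5)/2.5-.5+213,(v+.5)/2.5-.5+90)
M=psi(get_state())
p=get_state()["tcp_pos"]
for n,(a,b,v,z) in dict(bar=(237,289,312,136),cov=(153.5,370.5,208,114)).items():
    l,r=rayf(s(a,v),z,c),rayf(s(b,v),z,c);m=(l+r)/2
    print(n,m,"width",np.hypot(*(l-r)).round(1),"tool-frame mm",(M.T@(np.r_[m,0]-np.r_[p[:2],0])).round(2))
```

```text
bar [ 544.95 -265.6 ] width 11.2 tool-frame mm [19.74  0.26 -0.03]
cov [ 562.1 -259.5] width 51.7 tool-frame mm [37.94  0.16 -0.06]
```

Request:
{"name": "carry_out", "arguments": {"commands": [{"gripper":0.45,"tx":0,"ty":0,"tz":0,"yaw":0},{"gripper":0.45,"tx":0,"ty":0,"tz":0,"yaw":0},{"gripper":0.45,"tx":0,"ty":0,"tz":0,"yaw":0},{"gripper":0.45,"tx":0,"ty":0,"tz":0.4,"yaw":0},{"gripper":0.45,"tx":0,"ty":0,"tz":0.5,"yaw":0},{"gripper":0.45,"tx":0,"ty":0,"tz":0.3,"yaw":0},{"gripper":0.45,"tx":0,"ty":0,"tz":0.12,"yaw":0},{"gripper":0.45,"tx":0,"ty":0,"tz":0,"yaw":0},{"gripper":0.45,"tx":0,"ty":0,"tz":0,"yaw":0}], "squeeze": 30}}

```text
time_s: 17.3
tcp_pos: [527.4, -272.7, 119.5]
orientation: [0.986, 0.167, 0.0, 0.0]
force: [0.2, -0.1, 0.0]
grip_width: 38.8
gripper_force: 0.0
```

Request:
{"name": "carry_out", "arguments": {"commands": [{"gripper":0.25,"tx":0,"ty":0,"tz":0.06,"yaw":0},{"gripper":0.2,"tx":0,"ty":0,"tz":0,"yaw":0},{"gripper":0.15,"tx":0,"ty":0,"tz":0,"yaw":0},{"gripper":0.1,"tx":0,"ty":0,"tz":0,"yaw":0},{"gripper":0,"tx":0,"ty":0,"tz":0,"yaw":0},{"gripper":0,"tx":0,"ty":0,"tz":0,"yaw":0},{"gripper":0,"tx":0,"ty":0,"tz":0,"yaw":0}], "squeeze": 40}}

```text
time_s: 18.18
tcp_pos: [527.2, -272.6, 117.7]
orientation: [0.986, 0.167, 0.0, 0.0]
force: [0.4, 0.1, 1.6]
grip_width: 11.4
gripper_force: 40.8
```

Request:
{"name": "carry_out", "arguments": {"commands": [{"gripper":0,"tx":0,"ty":0,"tz":-0.08,"yaw":0},{"gripper":0,"tx":0,"ty":0,"tz":-0.12,"yaw":0},{"gripper":0,"tx":0,"ty":0,"tz":-0.2,"yaw":0},{"gripper":0,"tx":0,"ty":0,"tz":-0.3,"yaw":0},{"gripper":0,"tx":0,"ty":0,"tz":-0.4,"yaw":0},{"gripper":0,"tx":0,"ty":0,"tz":-0.6,"yaw":0},{"gripper":0,"tx":0,"ty":0,"tz":-0.7,"yaw":0},{"gripper":0,"tx":0,"ty":0,"tz":-0.6,"yaw":0},{"gripper":0,"tx":0,"ty":0,"tz":-0.4,"yaw":0},{"gripper":0,"tx":0,"ty":0,"tz":0,"yaw":0},{"gripper":0,"tx":0,"ty":0,"tz":0,"yaw":0},{"gripper":0,"tx":0,"ty":0,"tz":0,"yaw":0}]}}

```text
time_s: 19.68
tcp_pos: [526.5, -272.1, 201.5]
orientation: [0.986, 0.167, -0.001, -0.001]
force: [-0.2, -0.5, -0.7]
grip_width: 11.0
gripper_force: 40.6
```

Run:
```python
from h import *
from workcell import *
import cv2
go(527.3,-272.7,203,19.3)
s=capture("scene");c=capture("wrist")
r=lambda i,f:cv2.resize(i,None,fx=f,fy=f,interpolation=cv2.INTER_CUBIC)
a=r(s["image"][140:250,160:260],4);b=r(c["image"][90:265,230:405],2.5)
b=cv2.resize(b,(400,440))
cv2.imwrite("pics/m6.png",np.hstack([a,b])[:,:,::-1])
```

```text
t 19.68 yaw now 19.27 yaw cmd -0.03 shift units (current axes) [ 0.02  0.03 -0.06] tilt [-0.09  0.06] F [-0.2 -0.5 -0.7] w 11.0 gf 40.6 tcp [ 526.5 -272.1  201.5]
```

View pics/m6.png

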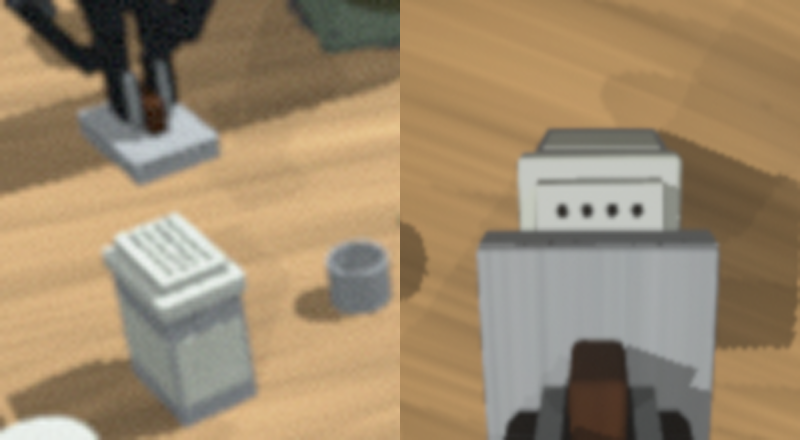

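The cover is held level by its bar, about 84 mm above its nested place. The insert stays flush in the tin at scene crop (175,265). I hand in.

```bash
python3 -c "
from workcell import *
print(hand_in())"
```

```text
the job is handed in; nothing more can be done
None
```

The lids went together onto the free tin with the insert seated in its mouth, and I handed in at about 19.7 s with the cover held level by its bar, about 84 mm above its nested position; the hand-in returned no verdict.

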